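# Take the valve cap off a gas canister with an unknown thread

## Robot

A 6-joint arm with a two-finger parallel gripper is mounted at the origin on the work surface. World frame = base frame: x ahead of the robot, y to its left, z up, the work surface at z = 0. Lengths are in m, angles in rad, forces in N, time in s.
With the tool pointing down it reaches from about 0.325 to 0.75 m from the base axis. Payload 7.6 kg.
Tool frame: the origin (TCP) lies between the finger pads; the fingertips stand 25 mm ahead of it and the grasp point (between the pads) lies 6 mm ahead of it; z points along the fingers, y is the direction in which the jaws open and shut (so a half turn about z gives the same grasp; the last joint's range is limited). The gripper opens to 85 mm and grips with 20 to 120 N. Pads are 22 mm wide; open, the fingers measure 114 mm over their backs; the gripper's body (76 mm by 85 mm) begins 54 mm behind the grasp point. The pads swing forward as they close: fully open they stand 13 mm farther back than shut.
Start: joints at [1.262, 0.052, 1.401, -0, 1.689, -0.07], TCP at [0.124, 0.51, 0.256] pointing down, gripper open.
Joint ranges: [-2.9, 2.9], [-0.91, 2.17], [0.12, 2.37], [-1.06, 4.2], [0.26, 2.73], [-2.93, 2.93]. Speed limits (rad/s): [2.57, 2.57, 3.01, 3.14, 3.14, 3.14].

## Interface

Orientations are given as a unit quaternion [w, x, y, z].
In Python, from station import ctrl gives the robot as it stands.
- The arm moves only by the tool step_arm, never from a script. Its argument "rows" is a list of rows, each a list of 3 entries, a list of its own where there are three numbers: the turn, a rotation vector about the tool's x, y, z normalised to -1 to 1, where 1 is 30 degrees, then the shift along the tool's x, y, z normalised to -1 to 1, where 1 is 12 cm, then the closure, from 0 (fully open) to 1 (shut). A call has 1 to 12 rows; each row is the pose to reach, as a shift and turn from the pose commanded when the call began, along the tool's axes at that moment; what a row does not reach only later rows make up. A row lasts 1/12 s, in which the tool goes at most 41.7 mm and 7.16 degrees, less where a joint would pass 70% of its speed; a pose out of reach is approached as far as the arm can. A call with a number of a shift or a turn outside -1 to 1 is refused whole. A call with a gripper value outside its range is refused whole. The fingers move at their own pace and stop on an object; "squeeze" is the grip in N (left out, the last holds). Time passes only in rows, so rows that repeat a pose let the fingers close. It gives the time, the measured TCP pose, the force and the opening at its end, in the units of the state.
- ctrl.get_obs(): the state, without advancing time (a new reading comes with each control period).
- ctrl.get_image(name): name is "side" or "top"; returns a dict with "img" (400x640x3 uint8, red, green, blue), "fx", "fy", "cx", "cy" (pixels), "R" (3x3) and "t" (3): a world point X has camera coordinates R X + t. Camera axes: x right, y down, z forward; pixel columns grow to the right and rows downward; lengths in m; the calibration is good to about 2 mm. A picture is of the moment at which its call begins. There is no depth.
- ctrl.job_done(): hands the job in, once; it reports no verdict.
The state is a dict: "time_s": time; "q": joint angles; "joint_velocities": joint speeds; "tau": joint torques, N m; "eef_pos": TCP position; "tcp_rot": TCP orientation; "contact_force": force on the tool from outside, world axes, zero at the start; "moment": the same for the moment, N m; "width": finger opening in m.
Only numpy, scipy, OpenCV 4.12 (cv2) and the standard library are available. Lean on these libraries where they do the work, as an engineer would, in place of code of your own. Each camera call takes 0.05 s, during which the arm holds its last target.

## Task

Unscrew the knurled steel cap from the valve neck of the short aluminium gas canister so that I can look at the seal under it. Nobody remembers whether this canister has a left-hand or a right-hand thread, so try the cap one way and, if it will not turn, the other way. Once it is unscrewed lift it straight up off the neck and finish while still holding it, level, at least 8 cm above where it sat, without shifting the dishes and other things around it.

Things in the scene. Friction and masses are not known exactly. Their poses are not given: they have to be found in the camera images.
- cap_mid (a point): the cap on the short canister: a loose round steel cap with fine upright ribs, 54 mm in diameter, 46 mm tall, 0.15 kg; this point is on its axis half-way up, 23 mm above its rim; its z is up and its x turns with the cap. The thread hand cannot be seen and differs from time to time: right-hand loosens counter-clockwise seen from above, left-hand clockwise
- neck_base (a point): foot of the short canister's brass valve neck, on its axis 140 mm above the table; the neck is 27 mm tall, inside the cap, whose rim sits 1 mm above this point. Three-start thread: tightening, the cap stops firmly within 0.15 rad; loosening, it rises 4 mm per rad, is free to lift from 1.05 rad on and meets a stop at 1.35 rad, where it binds if pressed hard: lift at about 1.2 rad
- canister: the short aluminium gas canister, clamped in a holder screwed to the table, so that it neither moves nor turns: 96 mm in diameter, domed shoulder, brass collar 44 mm across whose top is 140 mm above the table; origin on its axis at table height. (A second canister of the same kind, 269 mm tall, stands at the far left seen from the robot; it is not the one.)
- gas_ring: the portable gas ring, a white steel box 240 x 220 x 62 mm with pan supports up to 92 mm and a chrome knob on the side that faces the robot, fixed; origin under its centre at table height, x pointing away from the knob
- saucepan: the steel saucepan on the gas ring, 160 mm across and 82 mm tall, loose, with a short flat handle that reaches 180 mm from its axis along its own -x at 68 mm above its base; origin at the centre of its underside
- mug_yellow: yellow plastic mug, 80 mm in diameter, 88 mm tall, handle along its own +y, loose; origin at the centre of its underside
- mug_purple: purple plastic mug, the same shape, loose; origin at the centre of its underside
- saucer: white ceramic saucer, 144 mm across, 18 mm tall, loose; origin at the centre of its underside
- match_box: cardboard box of matches lying flat, 36 x 56 x 18 mm, loose; origin at the centre of its underside
- teaspoon: teaspoon lying on the table, 140 mm long, loose; origin near its middle at table height
- salt_jar: glass salt jar with a lid, 48 mm in diameter, 85 mm tall, loose; origin at the centre of its underside
Not all that is in view belongs to the job. Of the things that look like the part that bears cap_mid, the larger one is meant. What is shaped like the canister but green is not meant.

How it is judged:
On the way, in this order (a step that is already met when the one before it is completed fails the run):
1. the cap is turned loose on the neck, by at least 0.8 rad, before it is lifted (angle between the x axis of cap_mid and the x axis of canister, either way round above 0.8 rad and z of cap_mid in the frame of canister below 0.18 m and horizontal distance between cap_mid and canister below 0.008 m), for 0.1 s.
2. the cap is lifted off the neck, straight up (within 50 mm sideways) (z of cap_mid in the frame of canister above 0.205 m and horizontal distance between cap_mid and canister below 0.05 m), for 0.1 s.
At the end, for the whole second after the job is handed in: the cap is held still by the fingers alone, level within 0.3 rad, its middle at least 74 mm higher than where it sat and within 50 mm sideways of the canister's axis (z of cap_mid in the frame of canister above 0.238 m and horizontal distance between cap_mid and canister below 0.05 m and angle between cap_mid's own z axis and vertical below 0.3 rad and contact force between the fingers and cap above 2 N and contact force between cap and canister below 0.1 N and linear speed of cap below 0.02 m/s); the arm keeps its last pose, push and grip.
It fails at once if a dish or another thing on the table (saucepan, mug, saucer, match box, teaspoon, salt jar) is shifted by more than 20 mm (distance of any of saucepan, mug_yellow, mug_purple, saucer, match_box, teaspoon, salt_jar from where it was at the start of the episode above 0.02 m).
It also fails if it takes over 35 s, if anything falls off the work surface, if the arm or the gripper's body presses on something with over 40 N, if the wrist force passes 120 N, or if a joint passes its speed limit or range.

## Working session

There is one attempt and no reset: what is moved stays moved. The work goes in short steps, Python scripts to look and compute and a tool call to move; the robot and the scene stay as the last step left them, time stands still between calls to the robot, and variables do not carry over. Pictures are saved under pics/ and viewed, and the job is handed in when it is done.

Besides the shell and the picture viewer there is one more tool, called after "Call:" as name([rows], argument=value, ...), one row to a line, values as JSON. step_arm: Moves the arm, as the interface text tells. Its arguments: {"type":"object","properties":{"rows":{"type":"array","items":{"type":"array"}},"squeeze":{"type":"number"}},"required":["rows"]}

```bash
mkdir -p pics; ls; python3 - <<'E'
from station import ctrl
import cv2
o=ctrl.get_obs(); print(o)
for n in("side","top"):
    d=ctrl.get_image(n); cv2.imwrite(f"pics/{n}0.png",d["img"][:,:,::-1]); print(n,d["fx"],d["cx"],d["cy"],d["R"],d["t"])
E
```

```text
pics
{'time_s': 0.0, 'q': array([ 1.26172204e+00,  5.28310417e-02,  1.40174864e+00, -6.25185799e-06,
        1.68857601e+00, -7.03558496e-02]), 'joint_velocities': array([-0.00161396,  0.00132372, -0.00020186,  0.00021044,  0.00050607,
       -0.00133331]), 'tau': array([ 2.17680928e-03, -3.81667185e+01, -3.60183835e+01,  1.65710103e-04,
        6.11780619e-03,  1.19185003e-05]), 'eef_pos': array([0.12406789, 0.50985925, 0.25546331]), 'tcp_rot': array([-1.44329627e-04,  1.19076334e-01,  9.92884795e-01, -7.68084263e-04]), 'contact_force': array([-7.66357182e-01, -5.75145826e-01, -2.56718249e-04]), 'moment': array([ 0.06946627,  0.0502139 , -0.02321433]), 'width': 0.0852895824545794}
side 489.07127522073756 313.8197914119032 194.062768649716 [[ 9.53547699e-01 -3.01241338e-01  6.65279002e-04]
 [-2.08863416e-01 -6.62723332e-01 -7.19148009e-01]
 [ 2.17078004e-01  6.85602976e-01 -6.94856603e-01]] [-0.51948552  0.1908494   1.04064914]
top 364.20099190144634 325.64002741394194 202.93271814689234 [[ 5.63914697e-04 -9.99948251e-01  1.01575991e-02]
 [-9.89780804e-01 -2.00655748e-03 -1.42583075e-01]
 [ 1.42596078e-01 -9.97339188e-03 -9.89730716e-01]] [-0.02334361  0.53092883  0.8492605 ]
```

View pics/side0.png

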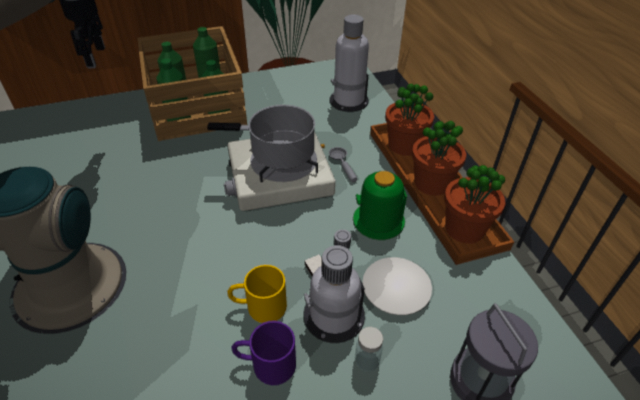

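View pics/top0.png

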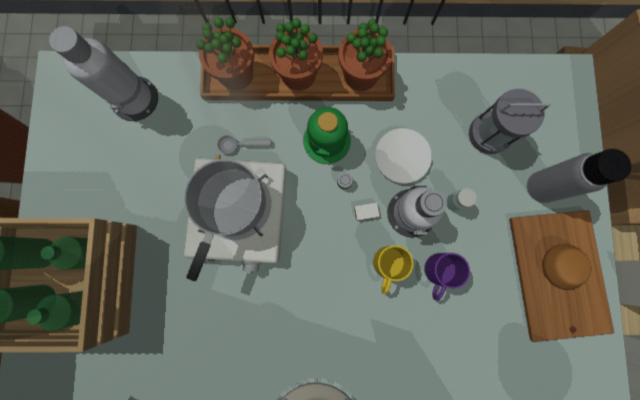

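Candidates for the cap:
- The knurled cap on the short aluminium canister: side (337,262), top (432,203).
- A smaller knurled cap on the table: side (343,240), top (345,180).
- The cap on the tall canister: side (353,25), top (70,42).
- The orange top of the green one: side (384,178).

The first fits: it is the larger of the lookalikes and sits on the short grey canister. I'll confirm that in a crop and measure it.

```bash
python3 - <<'E'
import cv2,numpy as np
a=cv2.imread("pics/side0.png")[220:350,270:410]; b=cv2.imread("pics/top0.png")[160:290,340:480]
a=cv2.resize(a,None,fx=2.8,fy=4,interpolation=2) if 0 else cv2.resize(a,(392,364),interpolation=cv2.INTER_CUBIC)
b=cv2.resize(b,(392,364),interpolation=cv2.INTER_CUBIC)
cv2.imwrite("pics/crop0.png",cv2.convertScaleAbs(np.hstack([a,b]),alpha=1.5))
E
```

```text
(no output)
```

View pics/crop0.png

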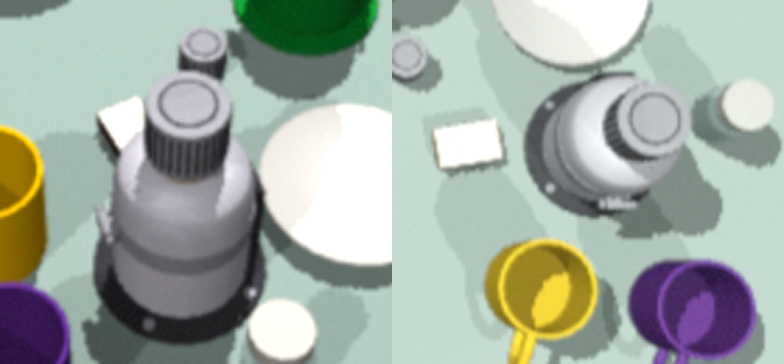

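The crop shows the ribbed cap on the short grey canister, with its top centre at about side (337.1,256.8) and top (434.3,202.1). The smaller cap stands on the table behind it.

```bash
cat > h.py <<'E'
from station import ctrl
import numpy as np,cv2
def cams(): return {n:ctrl.get_image(n) for n in("side","top")}
def ray(c,uv):
    R=np.array(c["R"]);t=np.array(c["t"]);d=R.T@np.array([(uv[0]-c["cx"])/c["fx"],(uv[1]-c["cy"])/c["fy"],1]); return -R.T@t,d/np.linalg.norm(d)
def onz(c,uv,z):
    o,d=ray(c,uv); return o+d*(z-o[2])/d[2]
def tri(c1,u1,c2,u2):
    o1,d1=ray(c1,u1);o2,d2=ray(c2,u2);A=np.stack([d1,-d2],1);s=np.linalg.lstsq(A,o2-o1,rcond=None)[0]
    p,q=o1+s[0]*d1,o2+s[1]*d2; return (p+q)/2,np.linalg.norm(p-q)
def proj(c,X):
    p=np.array(c["R"])@X+np.array(c["t"]); return np.array([c["fx"]*p[0]/p[2]+c["cx"],c["fy"]*p[1]/p[2]+c["cy"]])
E
python3 - <<'E'
from h import *
C=cams();s,t=C["side"],C["top"]
us,ut=(337.1,256.8),(434.3,202.1)
print(tri(s,us,t,ut),onz(s,us,.187),onz(t,ut,.187))
# draw predicted cap circle top from average, and other measures
P=(onz(s,us,.187)+onz(t,ut,.187))/2
ims=[]
for c,(r0,c0) in((s,(220,270)),(t,(160,340))):
    im=cv2.resize(np.ascontiguousarray(c["img"][r0:r0+130,c0:c0+140,::-1]),(560,520),interpolation=2)
    for z in(.187,.141):
        pts=[(proj(c,np.array([P[0]+.027*np.cos(a),P[1]+.027*np.sin(a),z]))+.5-[c0,r0])*4 for a in np.linspace(0,6.28,60)]
        cv2.polylines(im,[np.int32(pts)],True,(0,0,255),1)
    ims.append(im)
cv2.imwrite("pics/ov.png",cv2.resize(np.hstack(ims),(800,371)))
# others by rays
for n,uv,z in(("salt",(467,198),.085),("yel",(394,263),.088),("pur",(451,269),.088),("saucer",(404,156),.018),("match",(367,212),.018),("green",(328,122),.15),("pan",(227,198),.17),("smallcap",(345,180),.04)): print(n,onz(t,uv,z).round(3))
E
```

```text
(array([ 0.51134471, -0.24173192,  0.18706656]), np.float64(0.0006327328655126542)) [ 0.51103933 -0.24168201  0.187     ] [ 0.51167081 -0.24181553  0.187     ]
salt [ 0.536 -0.35   0.085]
yel [ 0.388 -0.176  0.088]
pur [ 0.374 -0.304  0.088]
saucer [ 0.655 -0.222  0.018]
match [ 0.511 -0.126  0.018]
green [ 0.694 -0.027  0.15 ]
pan [0.522 0.183 0.17 ]
smallcap [ 0.588 -0.07   0.04 ]
```

View pics/ov.png

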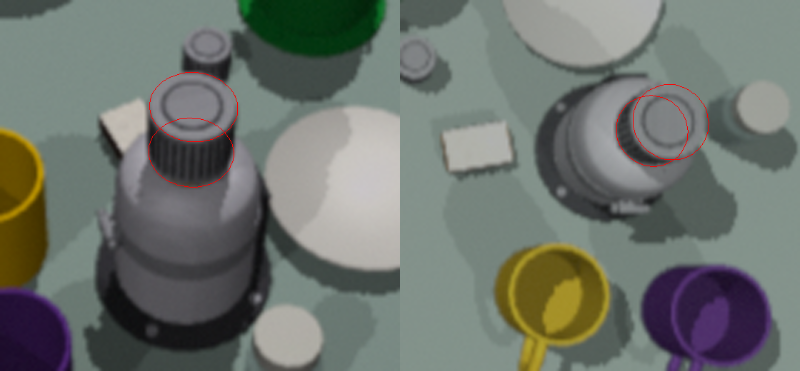

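The two views agree: the rays pass 0.6 mm apart, the triangulated z is 0.1871 against 0.187 expected, and the predicted outline overlays the cap. The axis is at (0.5113, -0.2418). First I'll raise the tool, then swing along an arc to it.

Call:
step_arm([
  [[0,0,0],[0,0,-0.3],0],
  [[0,0,0.14],[-0.32,-0.04,-0.6],0],
  [[0,0,0.28],[-0.64,-0.07,-0.6],0],
  [[0,0,0.42],[-0.96,-0.11,-0.6],0],
], squeeze=80)

```text
time_s: 0.53
eef_pos: [0.2313, 0.4712, 0.3314]
tcp_rot: [0.001, 0.228, 0.974, 0.003]
contact_force: [0.8, 1.2, -0.4]
width: 0.0853
```

Call:
step_arm([
  [[0,0,0.14],[-0.32,-0.04,0],0],
  [[0,0,0.28],[-0.64,-0.07,0],0],
  [[0,0,0.42],[-0.96,-0.11,0],0],
])

```text
time_s: 0.78
eef_pos: [0.3293, 0.4069, 0.3281]
tcp_rot: [-0.0, 0.334, 0.942, -0.0]
contact_force: [0.2, 0.8, 0.2]
width: 0.0853
```

Call:
step_arm([
  [[0,0,0.14],[-0.32,-0.04,0],0],
  [[0,0,0.28],[-0.64,-0.07,0],0],
  [[0,0,0.42],[-0.96,-0.11,0],0],
])

```text
time_s: 1.03
eef_pos: [0.4104, 0.324, 0.328]
tcp_rot: [-0.0, 0.436, 0.9, -0.0]
contact_force: [0.5, 0.4, -0.1]
width: 0.0855
```

Call:
step_arm([
  [[0,0,0.14],[-0.32,-0.04,0],0],
  [[0,0,0.28],[-0.64,-0.07,0],0],
  [[0,0,0.42],[-0.96,-0.11,0],0],
])

```text
time_s: 1.28
eef_pos: [0.4715, 0.2255, 0.328]
tcp_rot: [-0.0, 0.532, 0.847, -0.0]
contact_force: [1.8, 0.2, -0.6]
width: 0.0851
```

Call:
step_arm([
  [[0,0,0.14],[-0.32,-0.04,0],0],
  [[0,0,0.28],[-0.64,-0.07,0],0],
  [[0,0,0.42],[-0.96,-0.11,0],0],
])

```text
time_s: 1.53
eef_pos: [0.5096, 0.116, 0.328]
tcp_rot: [-0.0, 0.622, 0.783, -0.0]
contact_force: [0.6, 0.7, 0.3]
width: 0.0855
```

Call:
step_arm([
  [[0,0,0.14],[-0.32,-0.04,0],0],
  [[0,0,0.28],[-0.64,-0.07,0],0],
  [[0,0,0.42],[-0.96,-0.11,0],0],
])

```text
time_s: 1.78
eef_pos: [0.5229, 0.0008, 0.328]
tcp_rot: [-0.0, 0.704, 0.71, -0.0]
contact_force: [1.4, -0.5, 0.2]
width: 0.0857
```

Call:
step_arm([
  [[0,0,0.14],[-0.32,-0.04,0],0],
  [[0,0,0.28],[-0.64,-0.07,0],0],
  [[0,0,0.42],[-0.96,-0.11,0],0],
])

```text
time_s: 2.03
eef_pos: [0.5107, -0.1145, 0.328]
tcp_rot: [-0.0, 0.778, 0.629, -0.0]
contact_force: [0.3, 0.0, -0.1]
width: 0.0852
```

Call:
step_arm([
  [[0,0,0.14],[-0.32,-0.04,0],0],
  [[0,0,0.28],[-0.64,-0.07,0],0],
  [[0,0,0.42],[-0.96,-0.11,0],0],
  [[0,0,0.42],[-0.96,-0.11,0],0],
  [[0,0,0.42],[-0.96,-0.11,0],0],
])

```text
time_s: 2.45
eef_pos: [0.4737, -0.2243, 0.3278]
tcp_rot: [-0.0, 0.842, 0.54, -0.0]
contact_force: [0.3, 0.6, 0.1]
width: 0.0853
```

```bash
cat >> h.py <<'E'
from scipy.spatial.transform import Rotation as Ro
def to(p,o=None):
    o=o or ctrl.get_obs(); w,x,y,z=o["tcp_rot"]; R=Ro.from_quat([x,y,z,w]); return (R.inv().apply(np.array(p)-o["eef_pos"])/.12).round(3)
E
python3 - <<'E'
from h import *
o=ctrl.get_obs();print(to([.5113,-.2418,.250],o),to([.5113,-.2418,.170],o),o["q"].round(3),o["moment"])
E
```

```text
[-0.002  0.346  0.648] [-0.002  0.346  1.315] [-0.513  0.046  1.266  0.     1.83  -0.082] [-0.00748971  0.0147951   0.00545785]
```

Call:
step_arm([
  [[0,0,0],[0,0.17,0.3],0],
  [[0,0,0],[0,0.346,0.65],0],
  [[0,0,0],[0,0.346,0.65],0],
  [[0,0,0],[0,0.346,0.65],0],
])

```text
time_s: 2.78
eef_pos: [0.5121, -0.2384, 0.2467]
tcp_rot: [-0.003, 0.84, 0.542, -0.002]
contact_force: [1.1, 0.4, -0.2]
width: 0.085
```

```bash
python3 - <<'E'
from h import *
o=ctrl.get_obs();print(to([.5113,-.2418,.170],o))
C=cams()
a=C["side"]["img"][170:300,270:410,::-1];b=C["top"]["img"][140:270,360:500,::-1]
cv2.imwrite("pics/pre.png",np.hstack([cv2.resize(i,(400,371),interpolation=2) for i in(a,b)]))
E
```

```text
[-0.029  0.01   0.639]
```

View pics/pre.png

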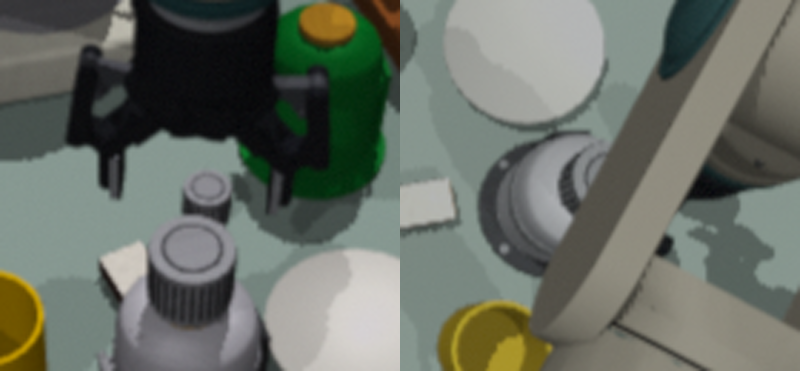

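The open jaws straddle the cap axis in the side view: fingers at crop x 115 and 275, cap at 193. In the top view the arm hides the cap. The TCP is about 3 mm off, so I'll check whether it has settled.

```bash
python3 - <<'E'
from h import *
o=ctrl.get_obs();print(o["eef_pos"],o["tcp_rot"],o["joint_velocities"].round(3),to([.5113,-.2418,.170],o))
E
```

```text
[ 0.51272761 -0.23910792  0.25188977] [6.41934215e-04 8.40518036e-01 5.41782964e-01 4.88997711e-04] [-0.005 -0.032 -0.021  0.    -0.002  0.002] [-0.025 -0.003  0.682]
```

Call:
step_arm([
  [[0,0,0],[-0.025,0,0.1],0],
  [[0,0,0],[-0.025,0,0.2],0],
  [[0,0,0],[-0.025,0,0.3],0],
  [[0,0,0],[-0.025,0,0.3],0],
  [[0,0,0],[-0.025,0,0.3],0],
  [[0,0,0],[-0.025,0,0.3],0],
  [[0,0,0],[-0.025,0,0.3],0],
])

```text
time_s: 3.47
eef_pos: [0.5113, -0.2427, 0.215]
tcp_rot: [0.001, 0.841, 0.541, 0.0]
contact_force: [-0.1, -0.2, 0.6]
width: 0.0854
```

```bash
python3 - <<'E'
from h import *
o=ctrl.get_obs();print(o["eef_pos"],o["tcp_rot"],o["joint_velocities"].round(3),to([.5113,-.2418,.170],o))
E
```

```text
[ 0.51127017 -0.24274494  0.21498636] [5.26602087e-04 8.40956650e-01 5.41102121e-01 3.61092737e-04] [ 0.001 -0.    -0.002 -0.001 -0.001  0.003] [ 0.007 -0.004  0.375]
```

Call:
step_arm([
  [[0,0,0],[0.007,-0.004,0.12],0],
  [[0,0,0],[0.007,-0.004,0.25],0],
  [[0,0,0],[0.007,-0.004,0.375],0],
  [[0,0,0],[0.007,-0.004,0.375],0],
  [[0,0,0],[0.007,-0.004,0.375],0],
  [[0,0,0],[0.007,-0.004,0.375],0],
])

```text
time_s: 3.97
eef_pos: [0.5114, -0.2419, 0.1706]
tcp_rot: [0.001, 0.841, 0.541, 0.0]
contact_force: [-0.1, -0.5, 1.2]
width: 0.0855
```

```bash
python3 - <<'E'
from h import *
o=ctrl.get_obs();print(o["eef_pos"],o["contact_force"],o["moment"],to([.5113,-.2418,.170],o))
C=cams()
a=C["side"]["img"][190:320,270:410,::-1]
cv2.imwrite("pics/pre2.png",cv2.convertScaleAbs(cv2.resize(a,(560,520),interpolation=2),alpha=1.4))
E
```

```text
[ 0.5114345  -0.24192265  0.17064934] [-0.06132851 -0.5454818   1.20758027] [0.01010416 0.05893833 0.02256626] [ 0.    -0.001  0.005]
```

View pics/pre2.png

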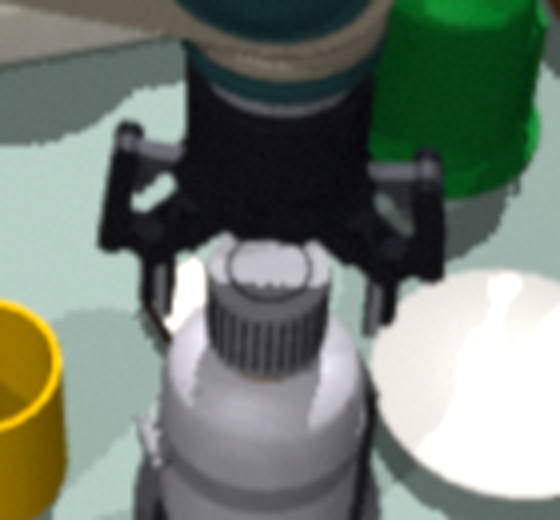

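The cap (crop x 268) is centred between the pads (about 165 and 375), so I'll close.

Call:
step_arm([
  [[0,0,0],[0,0,0],0.2],
  [[0,0,0],[0,0,0],0.4],
  [[0,0,0],[0,0,0],0.6],
  [[0,0,0],[0,0,0],0.6],
  [[0,0,0],[0,0,0],0.6],
  [[0,0,0],[0,0,0],0.6],
  [[0,0,0],[0,0,0],0.6],
  [[0,0,0],[0,0,0],0.6],
], squeeze=80)

```text
time_s: 4.73
eef_pos: [0.5113, -0.2418, 0.1702]
tcp_rot: [0.001, 0.841, 0.541, 0.0]
contact_force: [-0.6, -0.2, 4.7]
width: 0.0527
```

```bash
python3 - <<'E'
from h import *
o=ctrl.get_obs();print(o["eef_pos"],o["contact_force"],o["moment"],o["width"])
E
```

```text
[ 0.51126892 -0.24182837  0.17019215] [-0.57320497 -0.15082839  4.6982365 ] [ 0.04857989  0.1519763  -0.00226134] 0.05272945465039727
```

Gripped at 52.7 mm with the force near zero. I'll try counter-clockwise seen from above (tool -z) first, a little at a time.

Call:
step_arm([
  [[0,0,-0.1],[0,0,0],0.6],
  [[0,0,-0.2],[0,0,-0.003],0.6],
  [[0,0,-0.3],[0,0,-0.005],0.6],
  [[0,0,-0.3],[0,0,-0.005],0.6],
  [[0,0,-0.3],[0,0,-0.005],0.6],
])

```text
time_s: 5.15
eef_pos: [0.511, -0.2427, 0.1702]
tcp_rot: [0.001, 0.797, 0.604, -0.0]
contact_force: [2.4, -6.2, 2.5]
width: 0.0525
```

```bash
python3 - <<'E'
from h import *
o=ctrl.get_obs();print(o["eef_pos"],o["q"],o["contact_force"],o["moment"],o["width"])
E
```

```text
[ 0.51104278 -0.24271456  0.17019277] [-5.08269374e-01  2.07225862e-01  1.40397755e+00 -8.83401977e-04
  1.52858236e+00 -2.33847916e-01] [ 2.36680732 -6.18420911  2.52459127] [-0.80047681 -0.21669406 -1.75002532] 0.05249521118783346
```

Call:
step_arm([
  [[0,0,-0.1],[0,0,0],0.6],
  [[0,0,-0.2],[0,0,0],0.6],
  [[0,0,-0.2],[0,0,0],0.6],
])

```text
time_s: 5.4
eef_pos: [0.5113, -0.2437, 0.1705]
tcp_rot: [0.002, 0.763, 0.646, -0.001]
contact_force: [2.5, -9.6, 2.5]
width: 0.0527
```

```bash
python3 - <<'E'
from h import *
o=ctrl.get_obs();print(o["eef_pos"],o["q"],o["contact_force"],o["moment"],o["width"])
E
```

```text
[ 0.51125841 -0.24365482  0.1704912 ] [-0.50862102  0.20722399  1.40337783 -0.00291329  1.52699865 -0.3421273 ] [ 2.45614879 -9.6372015   2.47605804] [-1.75265234 -0.30589734 -1.12534789] 0.05269924039235544
```

The moment reached about 1.75 Nm, then dropped to 1.1 with growing side force. That looks like slip against a stop. I'll release, go back and try the other way with a fresh grip.

Call:
step_arm([
  [[0,0,0],[0,0,0],0.3],
  [[0,0,0],[0,0,0],0.3],
  [[0,0,0.2],[0,0,0],0.3],
  [[0,0,0.4],[0,0,0],0.3],
  [[0,0,0.5],[0,0,0],0.3],
  [[0,0,0.5],[0,0,0],0.3],
  [[0,0,0.5],[0,0,0],0.3],
])

```text
time_s: 5.98
eef_pos: [0.5109, -0.2411, 0.1694]
tcp_rot: [-0.001, 0.84, 0.542, -0.0]
contact_force: [-0.0, 0.5, 0.4]
width: 0.0598
```

```bash
python3 - <<'E'
from h import *
o=ctrl.get_obs();print(o["eef_pos"],o["tcp_rot"],o["contact_force"],o["moment"],o["width"],to([.5113,-.2418,.170],o))
C=cams();c=C["side"]
P=np.array([.5113,-.2418]);c0,r0=270,190
im=cv2.resize(np.ascontiguousarray(c["img"][r0:r0+130,c0:c0+140,::-1]),(560,520),interpolation=2)
for z in(.187,.141):
    pts=[(proj(c,np.array([P[0]+.027*np.cos(a),P[1]+.027*np.sin(a),z]))+.5-[c0,r0])*4 for a in np.linspace(0,6.28,60)]
    cv2.polylines(im,[np.int32(pts)],True,(0,0,255),1)
cv2.imwrite("pics/rel.png",cv2.convertScaleAbs(im,alpha=1.4))
E
```

```text
[ 0.51086011 -0.24108814  0.16936442] [-6.78111583e-04  8.40308404e-01  5.42108220e-01 -7.03221843e-05] [-0.03772867  0.50698155  0.43217607] [-0.00378113  0.01723248 -0.02990063] 0.059820535525488314 [-0.004  0.006 -0.005]
```

View pics/rel.png

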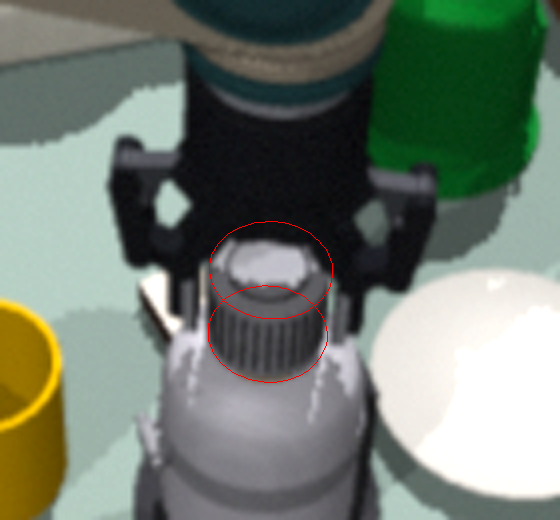

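The cap is still seated and centred, with its outline matching the prediction. I'll regrip harder and turn clockwise from above (tool +z).

Call:
step_arm([
  [[0,0,0],[-0.004,0.006,-0.005],0.6],
  [[0,0,0],[-0.004,0.006,-0.005],0.6],
  [[0,0,0],[-0.004,0.006,-0.005],0.6],
  [[0,0,0],[-0.004,0.006,-0.005],0.6],
  [[0,0,0],[-0.004,0.006,-0.005],0.6],
  [[0,0,0.1],[-0.004,0.006,-0.005],0.6],
  [[0,0,0.2],[-0.004,0.006,-0.008],0.6],
  [[0,0,0.3],[-0.004,0.006,-0.01],0.6],
  [[0,0,0.3],[-0.004,0.006,-0.01],0.6],
  [[0,0,0.3],[-0.004,0.006,-0.01],0.6],
], squeeze=110)

```text
time_s: 6.92
eef_pos: [0.5113, -0.2423, 0.1706]
tcp_rot: [-0.0, 0.88, 0.474, -0.0]
contact_force: [-1.2, 1.5, -1.0]
width: 0.0524
```

```bash
python3 - <<'E'
from h import *
o=ctrl.get_obs();print(o["eef_pos"],o["q"],o["contact_force"],o["moment"],o["width"])
E
```

```text
[ 0.51129815 -0.24234426  0.1706316 ] [-5.07929152e-01  2.08740972e-01  1.40134416e+00  1.18937137e-04
  1.53208523e+00  7.48343929e-02] [-1.17640811  1.46580133 -0.97459747] [ 0.13692225  0.22166151 -0.01511855] 0.052411770180926145
```

Moment is near zero this way. I'll continue, rising 4 mm/rad.

Call:
step_arm([
  [[0,0,0.15],[0,0,-0.003],0.6],
  [[0,0,0.3],[0,0,-0.005],0.6],
  [[0,0,0.45],[0,0,-0.008],0.6],
  [[0,0,0.6],[0,0,-0.011],0.6],
  [[0,0,0.6],[0,0,-0.011],0.6],
  [[0,0,0.6],[0,0,-0.011],0.6],
])

```text
time_s: 7.42
eef_pos: [0.511, -0.2419, 0.1719]
tcp_rot: [-0.001, 0.944, 0.331, -0.001]
contact_force: [-4.2, 3.2, 0.0]
width: 0.052
```

```bash
python3 - <<'E'
from h import *
o=ctrl.get_obs();print(o["eef_pos"],o["q"],o["contact_force"],o["moment"],o["width"])
E
```

```text
[ 0.51098308 -0.24193077  0.17188051] [-5.07702041e-01  2.07628935e-01  1.40008264e+00  4.32189312e-04
  1.53595306e+00  3.88032959e-01] [-4.20385272  3.17417986  0.01362523] [ 0.57232163  0.75537868 -0.06933539] 0.052047963205819406
```

It turns freely (moment z 0.07 Nm after 0.47 rad), so this is a left-hand thread. I need about 0.78 rad more.

Call:
step_arm([
  [[0,0,0.15],[0,0,-0.003],0.6],
  [[0,0,0.3],[0,0,-0.005],0.6],
  [[0,0,0.45],[0,0,-0.008],0.6],
  [[0,0,0.6],[0,0,-0.011],0.6],
  [[0,0,0.75],[0,0,-0.013],0.6],
  [[0,0,0.75],[0,0,-0.013],0.6],
  [[0,0,0.75],[0,0,-0.013],0.6],
])

```text
time_s: 8.0
eef_pos: [0.5106, -0.2414, 0.1733]
tcp_rot: [-0.002, 0.99, 0.141, -0.001]
contact_force: [-6.7, 5.9, 2.0]
width: 0.0524
```

```bash
python3 - <<'E'
from h import *
o=ctrl.get_obs();print(o["eef_pos"],o["q"],o["contact_force"],o["moment"],o["width"])
E
```

```text
[ 0.5105604  -0.24136237  0.17331988] [-5.07401716e-01  2.06274322e-01  1.39871522e+00  9.10109620e-04
  1.54065089e+00  7.80664812e-01] [-6.68870567  5.91387147  1.97092824] [1.07060085 1.19173672 0.0275    ] 0.05238296280913163
```

Call:
step_arm([
  [[0,0,0.15],[-0.002,-0.003,-0.003],0.6],
  [[0,0,0.3],[-0.004,-0.006,-0.005],0.6],
  [[0,0,0.45],[-0.004,-0.006,-0.008],0.6],
  [[0,0,0.6],[-0.004,-0.006,-0.011],0.6],
  [[0,0,0.72],[-0.004,-0.006,-0.013],0.6],
  [[0,0,0.72],[-0.004,-0.006,-0.013],0.6],
  [[0,0,0.72],[-0.004,-0.006,-0.013],0.6],
])

```text
time_s: 8.58
eef_pos: [0.5102, -0.2407, 0.1743]
tcp_rot: [-0.001, 0.999, -0.047, -0.001]
contact_force: [-5.0, 5.7, -1.7]
width: 0.0521
```

```bash
python3 - <<'E'
from h import *
o=ctrl.get_obs();print(o["eef_pos"],o["q"],o["contact_force"],o["moment"],o["width"])
E
```

```text
[ 0.51020774 -0.24067126  0.17434346] [-5.06858646e-01  2.03611532e-01  1.39968715e+00  1.40768989e-03
  1.54199566e+00  1.15784294e+00] [-5.00654179  5.74906779 -1.66852951] [0.93371172 0.66432233 0.03035338] 0.052076298218224265
```

Turned 1.24 rad since the regrip and no stop felt. I'll test-lift 4 mm and check the force.

Call:
step_arm([
  [[0,0,0],[0,0,-0.01],0.6],
  [[0,0,0],[0,0,-0.02],0.6],
  [[0,0,0],[0,0,-0.035],0.6],
  [[0,0,0],[0,0,-0.035],0.6],
])

```text
time_s: 8.92
eef_pos: [0.5103, -0.2406, 0.1784]
tcp_rot: [-0.002, 0.999, -0.047, -0.001]
contact_force: [-4.1, 5.9, -3.1]
width: 0.0524
```

```bash
python3 - <<'E'
from h import *
o=ctrl.get_obs();print(o["eef_pos"],o["contact_force"],o["moment"],o["width"])
E
```

```text
[ 0.51030825 -0.24059555  0.17840726] [-4.1160796   5.88521442 -3.05855556] [0.90918329 0.53889831 0.03438221] 0.0523848667309456
```

Call:
step_arm([
  [[0,0,0],[0,0,-0.05],0.6],
  [[0,0,0],[0,0,-0.1],0.6],
  [[0,0,0],[0,0,-0.15],0.6],
  [[0,0,0],[0,0,-0.2],0.6],
])

```text
time_s: 9.25
eef_pos: [0.5112, -0.2424, 0.2052]
tcp_rot: [0.001, 0.999, -0.048, 0.001]
contact_force: [0.7, 0.9, -2.2]
width: 0.0524
```

Call:
step_arm([
  [[0,0,0],[0,0,-0.08],0.6],
  [[0,0,0],[0,0,-0.16],0.6],
  [[0,0,0],[0,0,-0.24],0.6],
  [[0,0,0],[0,0,-0.32],0.6],
  [[0,0,0],[0,0,-0.4],0.6],
  [[0,0,0],[0,0,-0.48],0.6],
  [[0,0,0],[0,0,-0.56],0.6],
  [[0,0,0],[0,0,-0.6],0.6],
  [[0,0,0],[0,0,-0.6],0.6],
  [[0,0,0],[0,0,-0.6],0.6],
  [[0,0,0],[0,0,-0.6],0.6],
  [[0,0,0],[0,0,-0.6],0.6],
])

```text
time_s: 10.25
eef_pos: [0.5106, -0.2417, 0.2748]
tcp_rot: [-0.0, 0.999, -0.049, -0.001]
contact_force: [0.1, -0.6, -1.4]
width: 0.0522
```

```bash
python3 - <<'E'
from h import *
o=ctrl.get_obs();print(o["time_s"],o["eef_pos"],o["tcp_rot"],o["contact_force"],o["moment"],o["width"],abs(o["joint_velocities"]).max())
C=cams()
cv2.imwrite("pics/side9.png",C["side"]["img"][:,:,::-1])
a=C["side"]["img"][150:330,260:440,::-1];b=C["top"]["img"][130:310,340:520,::-1]
cv2.imwrite("pics/end.png",cv2.convertScaleAbs(np.hstack([cv2.resize(i,(400,400),interpolation=2) for i in(a,b)]),alpha=1.4))
i0=cv2.imread("pics/top0.png").astype(int); d=abs(C["top"]["img"][:,:,::-1].astype(int)-i0).max(2); print("top diff left of arm",(d[:,:300]>40).sum())
E
```

```text
10.25 [ 0.51056112 -0.24174901  0.27480265] [-3.67184439e-04  9.98813289e-01 -4.86976810e-02 -6.43935217e-04] [ 0.13908361 -0.58040417 -1.37813735] [ 0.00442587 -0.03950367 -0.03719183] 0.0522216781823059 0.002878513720908137
top diff left of arm 437
```

View pics/end.png

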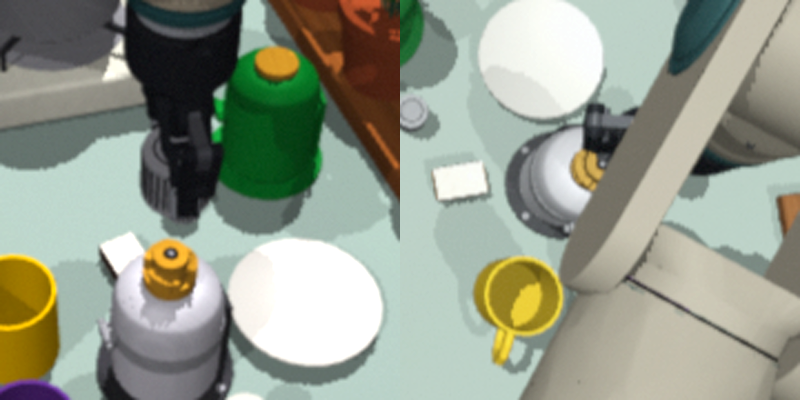

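View pics/side9.png

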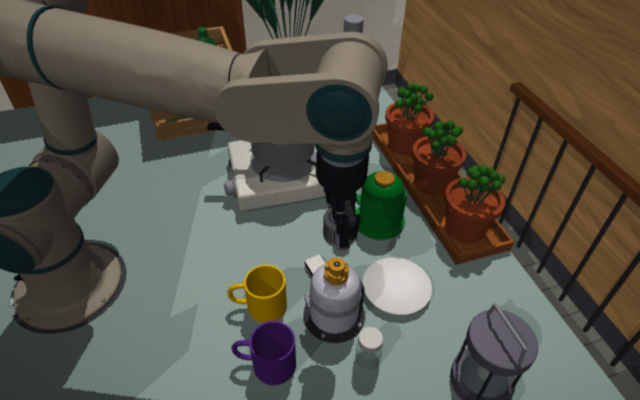

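The brass neck is bare at side (336,268). The cap hangs upright in the fingers at about side (338,228), and the dishes look unmoved. I'll check the cap height and whether anything has shifted, in numbers.

```bash
python3 - <<'E'
from h import *
c=ctrl.get_image("side")
for mid in(.250,.257,.264):
    for z in(mid-.023,):
        p=np.array([proj(c,np.array([.5106+.027*np.cos(a),-.2417+.027*np.sin(a),z])) for a in np.linspace(0,6.28,90)]); print(mid,"rim rows max",p[:,1].max().round(1),"cols",p[:,0].min().round(1),p[:,0].max().round(1))
g=c["img"].astype(int); 
print(g[236:252,334].sum(1)//3)
i0=cv2.imread("pics/side0.png")[:,:,::-1].astype(int)
for n,(x0,x1,y0,y1) in dict(mugs=(225,300,265,385),salt=(355,390,325,375),saucer=(372,435,258,315),match=(303,322,255,280),spoon=(340,360,160,182)).items():
    print(n,(abs(g-i0).max(2)[y0:y1,x0:x1]>40).sum())
E
```

```text
0.25 rim rows max 254.5 cols 321.7 353.6
0.257 rim rows max 251.8 cols 321.8 353.9
0.264 rim rows max 249.0 cols 321.8 354.1
[40 39 39 43 46 44 45 45 54 67 70 74 78 78 79 80]
mugs 9
salt 0
saucer 10
match 24
spoon 420
```

```bash
python3 - <<'E'
from h import *
c=ctrl.get_image("top"); g=c["img"].astype(int); i0=cv2.imread("pics/top0.png")[:,:,::-1].astype(int); m=abs(g-i0).max(2)>40
print("spoon",m[130:155,215:275].sum(),"pan",m[160:285,180:272].sum(),"saucer",m[128:186,374:434].sum(),"match",m[200:222,353:382].sum())
ys,xs=np.nonzero(m[:,:300]);print(xs.min(),xs.max(),ys.min(),ys.max())
E
```

```text
spoon 0 pan 0 saucer 96 match 0
129 299 385 399
```

```bash
python3 - <<'E'
from h import *
print(ctrl.job_done()); o=ctrl.get_obs();print(o["time_s"],o["eef_pos"],o["width"],o["contact_force"])
E
```

```text
the job is handed in; nothing more can be done
None
the job is handed in; nothing more can be done
```

The cap is unscrewed and off the neck, held level about 10 cm above where it sat, and I handed the job in at about 10.4 s. The brass neck is bare, so you can look at the seal.

**Thread:** This canister has a left-hand thread. Counter-clockwise, the torque rose to about 1.75 Nm and the fingers slipped, so I let go and gripped again. Clockwise, the cap turned freely through about 1.24 rad with almost no torque. It then came straight up, with only a few newtons of side force that went to zero once it was clear.

**Last checks:**
- **Cap:** the grip is steady at 52 mm opening and the tool is upright. The tool height puts the cap's middle at about 0.268 m, and the side picture agrees to within a few millimetres. It is within 1 mm of the canister's axis sideways.
- **Things around it:** the spoon, saucepan, salt jar, mugs and match box look unmoved in at least one view each. The spoon differed in the side view only because the arm was in front of it, and it was unchanged from above. A few saucer pixels differed from above, probably the arm's shadow, and almost none did from the side.
- **Not checked:** I could not see the ribs well enough to confirm the cap's own turn in a picture. The turn is taken from the wrist joint, the near-zero torque and the free lift.

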